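# Count three weld bosses into the shuttle tray and lock it in

## Robot

A 6-joint arm with a two-finger parallel gripper is mounted at the origin on the work surface. World frame = base frame: x ahead of the robot, y to its left, z up, the work surface at z = 0. Lengths are in m, angles in rad, forces in N, time in s.
With the tool pointing down it reaches from about 0.35 to 0.975 m from the base axis. Payload 7.1 kg.
Tool frame: the origin (TCP) lies midway between the tips of the shut fingers; the grasp point (between the pads) lies 19 mm behind it; z points along the fingers, y is the line along which they close (so a half turn about z gives the same grasp; the last joint's range is limited). The gripper opens to 88 mm and grips with 3 to 60 N. Pads are 20 mm wide; open, the fingers measure 115 mm over their backs; the gripper's body (75 mm by 178 mm) begins 61 mm behind the grasp point.
Start: joints at [-1.324, 0.423, 1.63, -0, 1.089, -0.019], TCP at [0.164, -0.603, 0.223] pointing down, gripper open.
Joint ranges: [-3, 3], [-0.9, 2.11], [0.09, 2.58], [-1.31, 4.45], [0.11, 2.69], [-2.54, 2.54]. Speed limits (rad/s): [2.39, 2.39, 3.01, 3.14, 3.14, 3.14].

## Interface

Orientations are given as a unit quaternion [w, x, y, z].
In Python, from station import move_pose, movel, movej, command_gripper, wait, inverse_kinematics, read_camera, camera_info, MotionError, job_done, get_time, get_joint_pos, get_qvel, get_effort, get_tcp_pos, get_ee_rot, get_ft_force, get_ft_torque, get_grip_width, get_finger_force gives the robot as it stands. Calls block until the motion is done:
- move_pose(position, orientation): joint-space move of the TCP to a pose.
- movel(position, frame=None, v=0.15, until_force=None): straight line of the TCP; frame=None keeps the orientation; v is the mean speed in m/s. With until_force (N) it stops when the force on the tool has changed by that much, and returns True; else False.
- movej(angles): joint-space move.
- command_gripper(opening): opening from 0.0 (shut) to 1.0 (fully open); the grip force is fixed at half the most; returns when the fingers have stopped.
- wait(seconds).
- inverse_kinematics(position, orientation): joint angles nearest the present ones, or None.
- read_camera(name): name is "scene" or "side" or "wrist"; returns the picture (400x640x3 uint8, red, green, blue); there is no depth.
- camera_info(name): a dict with "intrinsics" (3x3 intrinsics, pixels), "dist" ([k1, k2, p1, p2, k3] as OpenCV has them; the pictures are not rectified), "T" (4x4, takes a point from camera to world coordinates); the wrist camera has in their place "tool_from_camera" (4x4, takes a point from camera to tool coordinates, whose origin is the TCP and whose axes are the flange's). Camera axes: x right, y up, looking along -z (the intrinsics and any distortion apply to the point x, -y, -z); pixel columns grow to the right and rows downward; lengths in m; the calibration is good to about 2 mm. A picture is of the moment at which its call begins: read the wrist's pose just before it. camera_info takes no time and is no camera call.
A pose or a line that the arm cannot do raises MotionError and nothing moves.
- job_done(): hands the job in; it is judged then, once.
Readings, each from a call of its own:
- get_time(): time.
- get_joint_pos(): joint angles.
- get_qvel(): joint speeds.
- get_effort(): joint torques, N m.
- get_tcp_pos(): TCP position.
- get_ee_rot(): TCP orientation.
- get_ft_force(): force on the tool from outside, world axes, zero at the start.
- get_ft_torque(): the same for the moment, N m.
- get_grip_width(): opening from 0.0 (shut) to 1.0 (fully open).
- get_finger_force(): force on a finger pad.
Only numpy, scipy, OpenCV 4.12 (cv2) and the standard library are available. Lean on these libraries where they do the work, as an engineer would, in place of code of your own. Each camera call takes 0.05 s, during which the arm holds its last target. There are 200 camera calls.

## Task

Load the next weld: stand exactly three of the five round stepped steel bosses upright on the floor of the shuttle tray and leave the other two standing on the bench. Then push the tray away from you until it is fully home, and only then swing the latch arm across the front of the tray as far as it goes. Let go of everything, and do not disturb the hexagonal piece, the tall tube stub, the brush or the magnet.

Things in the scene. Friction and masses are not known exactly. Their poses are not given: they have to be found in the camera images.
- boss0: turned steel weld boss, solid, one of five alike (boss0 to boss4): round body 36 mm diameter and 30 mm tall, above it a neck 24 mm diameter and 10 mm tall with a small dark threaded hole in its top, 40 mm tall in all, 170 to 310 g. Stands on the bench among the look-alikes. Origin: centre of its underside, z up along its axis
- boss1: turned steel weld boss, solid, one of five alike (boss0 to boss4): round body 36 mm diameter and 30 mm tall, above it a neck 24 mm diameter and 10 mm tall with a small dark threaded hole in its top, 40 mm tall in all, 170 to 310 g. Stands on the bench among the look-alikes. Origin: centre of its underside, z up along its axis
- boss2: turned steel weld boss, solid, one of five alike (boss0 to boss4): round body 36 mm diameter and 30 mm tall, above it a neck 24 mm diameter and 10 mm tall with a small dark threaded hole in its top, 40 mm tall in all, 170 to 310 g. Stands on the bench among the look-alikes. Origin: centre of its underside, z up along its axis
- boss3: turned steel weld boss, solid, one of five alike (boss0 to boss4): round body 36 mm diameter and 30 mm tall, above it a neck 24 mm diameter and 10 mm tall with a small dark threaded hole in its top, 40 mm tall in all, 170 to 310 g. Stands on the bench among the look-alikes. Origin: centre of its underside, z up along its axis
- boss4: turned steel weld boss, solid, one of five alike (boss0 to boss4): round body 36 mm diameter and 30 mm tall, above it a neck 24 mm diameter and 10 mm tall with a small dark threaded hole in its top, 40 mm tall in all, 170 to 310 g. Stands on the bench among the look-alikes. Origin: centre of its underside, z up along its axis
- tray_floor (a point): centre of the inner floor of the open aluminium shuttle tray; moves with it, 18 mm above the bench. Inside 120 mm along x, 160 mm along y; walls 6 mm thick, 17 mm above the floor. x points along the slide, away from the robot (up to 0.3 rad off world x): pushing home moves the tray along +x. y to the left, z up. Starts empty
- dock: fixed grey bed plate that carries tray and latch: 290 mm along x, 240 mm along y, 10 mm thick, with a rail each side of the tray and a 55 mm tall end stop at the far end. Origin near the middle of its underside, axes as tray_floor
- tray_tab (a point): middle of the top edge of the upright tab on the outside of the tray's front wall, 84 mm above the bench: a plate 10 mm thick (along x), 40 mm wide (along y), its centre plane 71 mm to -x of the tray centre. Pinch it from above or push it from the front. Axes as tray_floor
- tray (a joint): slide of the tray in m: 0 fully out towards the robot, 0.10 fully home against the end stop. Starts 0 to 0.03. Light friction, about 3 N; stays where it is left
- latch (a joint): hinge of the latch arm in rad, about a vertical axis: 0 when the arm points along the tray's -x (to the robot, beside the tray's path), grows clockwise seen from above, 1.57 (its stop) when it lies across the tray's front, pointing along the tray's +y. Starts -0.45 to 0 (pointing outwards). Turns with about 0.06 N m, stays where left
- latch_pivot (a point): on the axis of the latch hinge, at the front right of the home position of the tray, 22 mm above the bench; fixed to the bed, axes as tray_floor. With the tray home, the pivot is 75 mm to -x and 112 mm to -y of tray_floor
- latch_pin (a point): centre of the top of the upright steel pin near the free end of the latch arm: 14 mm diameter, 60 mm tall above the arm, top 92 mm above the bench, 62 mm from the hinge axis. Grip or push the pin. Turns with the arm: x points from pin to hinge. The arm is 12 mm wide, 10 mm thick and reaches 74 mm from the axis
- hexnut: look-alike to be left alone: plain steel hexagonal piece without a step, 36 mm across flats, 40 mm tall. Origin: centre of its underside
- stub: look-alike to be left alone: plain steel tube stub without a step, 36 mm diameter, 65 mm tall. Origin: centre of its underside
- brush: bystander: brush lying on the bench along its x. Origin under its middle
- magnet: bystander: triangular welding magnet, legs 90 mm, 22 mm thick, lying flat. Origin: on its underside, in the middle of one leg
There are look-alikes about, which are no part of the job. Leave any yellow look-alike of the boss0 alone. Leave any red look-alike of the boss1 alone.

How it is judged:
By the outcome, as a careful person would: the job done as asked, in the order asked, and still so for the second after the job is handed in, with the robot touching nothing.
It also fails if it takes over 72 s, if anything falls off the work surface, if the arm or the gripper's body presses on something with over 40 N, if the wrist force passes 120 N, or if a joint passes its speed limit or range.

## Working session

There is one attempt and no reset: what is moved stays moved. The work goes in short steps, each a Python script; the robot and the scene stay as the last script left them, time stands still between calls to the robot, and variables do not carry over. Pictures are saved under pics/ and viewed, at most 10 in all, crops included, and the job is handed in when it is done.

```bash
mkdir -p pics; ls
python3 - <<'E'
from station import *
import cv2, numpy as np
for n in ("scene","side"):
    im=read_camera(n); cv2.imwrite(f"pics/{n}0.png",im[:,:,::-1])
    c=camera_info(n); print(n,np.round(c["intrinsics"],1).tolist(),c["dist"],np.round(c["T"],3).tolist())
print(camera_info("wrist"))
E
```

```text
pics
scene [[513.9, 0.0, 324.2], [0.0, 513.9, 206.0], [0.0, 0.0, 1.0]] [0.05294411 0.         0.         0.         0.        ] [[-0.863, -0.437, 0.254, 0.832], [0.505, -0.732, 0.456, 0.576], [-0.014, 0.522, 0.853, 1.166], [0.0, 0.0, 0.0, 1.0]]
side [[429.3, 0.0, 321.5], [0.0, 429.3, 198.1], [0.0, 0.0, 1.0]] [-0.08893986  0.          0.          0.          0.        ] [[-0.888, 0.323, -0.326, 0.087], [-0.459, -0.626, 0.63, 0.823], [-0.001, 0.71, 0.704, 0.987], [0.0, 0.0, 0.0, 1.0]]
{'intrinsics': array([[319.69394567,   0.        , 318.13358802],
       [  0.        , 319.69394567, 202.49226993],
       [  0.        ,   0.        ,   1.        ]]), 'dist': array([-0.01641761,  0.        ,  0.        ,  0.        ,  0.        ]), 'tool_from_camera': array([[ 6.28969454e-05,  9.70529445e-01,  2.40982557e-01,
         6.52925015e-02],
       [ 9.99999992e-01, -8.77598249e-05,  9.24405052e-05,
         1.10307599e-03],
       [ 1.10864819e-04,  2.40982549e-01, -9.70529443e-01,
        -1.62716963e-01],
       [ 0.00000000e+00,  0.00000000e+00,  0.00000000e+00,
         1.00000000e+00]])}
```

View pics/scene0.png

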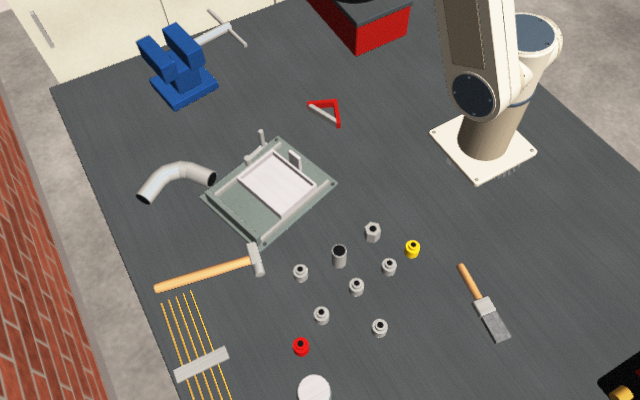

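View pics/side0.png

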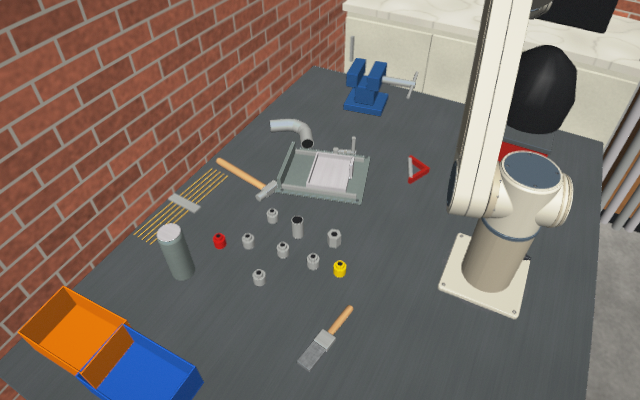

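The scene view shows five grey stepped bosses at about (301,271), (357,286), (389,266), (321,315) and (380,327). The hexnut is at (372,231), the stub at (339,255), the tray tab near (294,152) and the latch pin near (261,131). The side view agrees, with bosses at (272,215), (248,240), (283,249), (313,261) and (259,277).

```bash
cat > h.py <<'E'
from station import *
import cv2, numpy as np
from scipy.spatial.transform import Rotation as R
def Rq(q): return R.from_quat([q[1],q[2],q[3],q[0]])
def camT(n):
    c=camera_info(n)
    if n!="wrist": return c,np.array(c["T"])
    T=np.eye(4);T[:3,:3]=Rq(get_ee_rot()).as_matrix();T[:3,3]=get_tcp_pos()
    return c,T@c["tool_from_camera"]
def ray(c,T,uv):
    p=cv2.undistortPoints(np.array([[uv]],float),c["intrinsics"],np.array(c["dist"]))[0,0]
    return T[:3,3],T[:3,:3]@np.array([p[0],-p[1],-1.])
def onplane(c,T,uv,z):
    o,d=ray(c,T,uv); return o+d*(z-o[2])/d[2]
def tri(r1,r2):
    (a,d),(b,e)=r1,r2
    s=np.linalg.lstsq(np.c_[d,-e],b-a,rcond=None)[0]
    p,q=a+s[0]*d,b+s[1]*e
    return (p+q)/2,np.linalg.norm(p-q)
def proj(c,T,P):
    q=(np.linalg.inv(T)@np.r_[P,1])[:3]*[1,-1,-1]
    return cv2.projectPoints(q[None],np.zeros(3),np.zeros(3),c["intrinsics"],np.array(c["dist"]))[0].ravel()
def down(yaw):  # tool pointing down, tool y (closing line) at world angle yaw
    y=np.array([np.cos(yaw),np.sin(yaw),0]);z=np.array([0,0,-1.])
    q=R.from_matrix(np.c_[np.cross(y,z),y,z]).as_quat()
    return [q[3],q[0],q[1],q[2]]
E
python3 - <<'E'
from h import *
S=camT("scene");D=camT("side")
sc={'b0':(301,268),'b1':(357,282),'b2':(389,262),'b3':(321,312),'b4':(380,323),'hex':(372,226),'stub':(339,247),'tab':(294,151),'pin':(261,131)}
sd={'b0':(272,211),'b1':(283,245),'b2':(313,257),'b3':(248,236),'b4':(259,273),'hex':(334,231),'stub':(297,219),'tab':(353,152),'pin':(353,138)}
for k in sc:
    p,e=tri(ray(*S,sc[k]),ray(*D,sd[k])); z={'stub':.065,'tab':.084,'pin':.092}.get(k,.04)
    print(k,p.round(3),round(e,4),onplane(*S,sc[k],z).round(3))
for uv in [(201,195),(263,248),(337,184),(276,137)]: print(onplane(*S,uv,.01).round(3))
def crop(n,r,s=2.5):
    im=read_camera(n)[:,:,::-1]; x,y,w,h=r
    return cv2.resize(im[y:y+h,x:x+w],None,fx=s,fy=s,interpolation=cv2.INTER_CUBIC)
cv2.imwrite("pics/c.png",np.vstack([crop("scene",(180,120,170,135),3.),crop("side",(260,125,170,65),3.)]))
print(get_ee_rot())
E
```

```text
b0 [0.633 0.096 0.042] 0.0005 [0.632 0.095 0.04 ]
b1 [0.536 0.193 0.039] 0.0005 [0.536 0.194 0.04 ]
b2 [0.442 0.188 0.036] 0.0013 [0.443 0.189 0.04 ]
b3 [0.645 0.211 0.037] 0.0033 [0.646 0.214 0.04 ]
b4 [0.545 0.303 0.037] 0.0015 [0.545 0.303 0.04 ]
hex [0.427 0.089 0.05 ] 0.0013 [0.424 0.085 0.04 ]
stub [0.535 0.109 0.07 ] 0.0052 [0.532 0.104 0.065]
tab [ 0.498 -0.178  0.117] 0.0174 [ 0.492 -0.191  0.084]
pin [ 0.539 -0.289  0.093] 0.0013 [ 0.539 -0.29   0.092]
[ 0.753 -0.241  0.01 ]
[ 0.683 -0.015  0.01 ]
[ 0.423 -0.085  0.01 ]
[ 0.489 -0.314  0.01 ]
[-4.35948089e-04  9.91182732e-01  1.32501314e-01 -5.56415748e-05]
```

View pics/c.png

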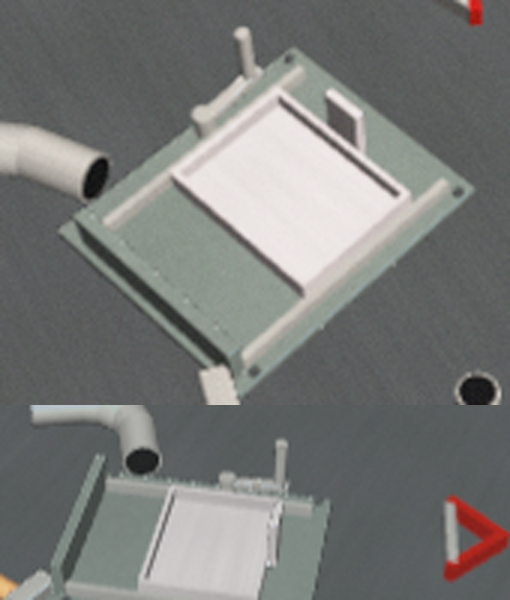

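The crop shows the tray near its outer position, with the tab's top edge about (294,155) in the scene. The pin is at (261,131) and the dock is yawed about 0.27 rad. Next I'll get close wrist views of the tray and the bosses.

Run:
```python
from h import *
import pickle
print(get_time())
q=down(-np.pi/2+.27); out={}
for n,p in (("tray",[.54,-.16,.25]),("boss",[.54,.18,.26])):
    move_pose(p,q); cT=camT("wrist"); im=read_camera("wrist"); out[n]=(cT,im)
    cv2.imwrite(f"pics/w_{n}.png",im[:,:,::-1])
pickle.dump(out,open("v.pkl","wb")); print(get_time(),get_joint_pos())
```

```text
0.2
3.675 [ 2.98847214e-01  2.99656382e-01  1.72145676e+00 -3.01382320e-04
  1.12064436e+00  1.60116801e+00]
```

View pics/w_tray.png

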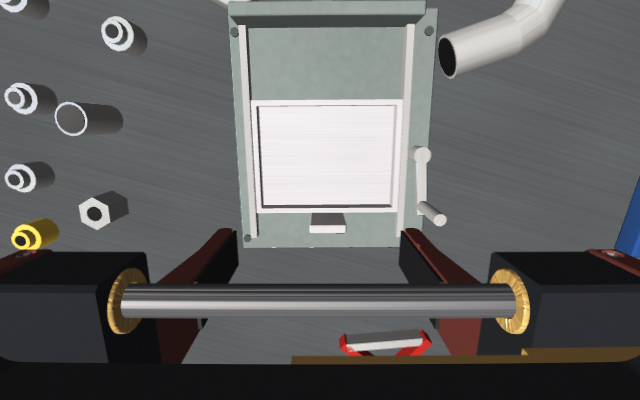

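View pics/w_boss.png

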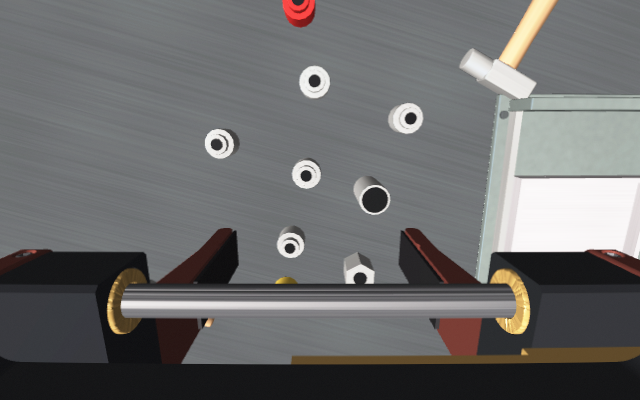

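The tray view shows the rim corners at about (250,101), (404,100), (258,212) and (400,210). The tab top is at about (328,229), the pin top at (439,220) and the pivot at (422,155). The boss view shows five stepped bosses with holes at (315,80), (410,117), (217,144), (306,175) and (290,247), and the stub and hexnut are clearly different.

Run:
```python
from h import *
import pickle
v=pickle.load(open("v.pkl","rb"))
(c,T),im=v["boss"]; g=cv2.cvtColor(im,cv2.COLOR_RGB2GRAY)
def cen(uv,thr,inv,r=9):
    x,y=uv;p=g[y-r:y+r+1,x-r:x+r+1]; m=((p<thr) if inv else (p>thr)).astype(np.uint8)
    n,l,s,ce=cv2.connectedComponentsWithStats(m); k=l[r,r]
    if k==0: k=1+np.argmax(s[1:,4])
    return ce[k]+[x-r,y-r],s[k,4]
for uv in [(315,80),(410,117),(217,144),(306,175),(290,247)]:
    p,a=cen(uv,90,True); 
    # body ring: bright blob min-enclosing
    print(uv,p.round(1),a,onplane(c,T,p,.04).round(4))
print('stub',onplane(c,T,(375,198),.065).round(3),'hex',onplane(c,T,(360,279),.04).round(3))
(c,T),im=v["tray"]; g=cv2.cvtColor(im,cv2.COLOR_RGB2GRAY)
for n,uv,z in [('fl',(250,101),.035),('fr',(404,100),.035),('nr',(401,210),.035),('nl',(258,212),.035),('tabL',(310,229.5),.084),('tabR',(346,229.5),.084),('tab',(328,229.5),.084),('pin',(439,220),.092),('pivot',(422,155),.035)]:
    print(n,onplane(c,T,uv,z).round(4))
print('nadir',proj(c,T,[T[0,3],T[1,3],0]))
a=cv2.resize(im[85:265,235:455][:,:,::-1],None,fx=3.5,fy=3.3,interpolation=cv2.INTER_CUBIC)
cv2.imwrite("pics/c2.png",a)
```

```text
(315, 80) [314.   80.5] 107 [0.6474 0.2123 0.04  ]
(410, 117) [410.2 118. ] 99 [0.6376 0.094  0.04  ]
(217, 144) [216.2 144.1] 97 [0.5483 0.3052 0.04  ]
(306, 175) [305.5 175.4] 88 [0.5403 0.1937 0.04  ]
(290, 247) [289.5 247.9] 76 [0.4444 0.1894 0.04  ]
stub [0.54  0.11  0.065] hex [0.427 0.09  0.04 ]
fl [ 0.6061 -0.0637  0.035 ]
fr [ 0.6535 -0.2312  0.035 ]
nr [ 0.5305 -0.2698  0.035 ]
nl [ 0.4814 -0.1015  0.035 ]
tabL [ 0.493  -0.1657  0.084 ]
tabR [ 0.5033 -0.2032  0.084 ]
tab [ 0.4982 -0.1845  0.084 ]
pin [ 0.5417 -0.2931  0.092 ]
pivot [ 0.6006 -0.2719  0.035 ]
nadir [318.14801266 123.14753091]
```

View pics/c2.png

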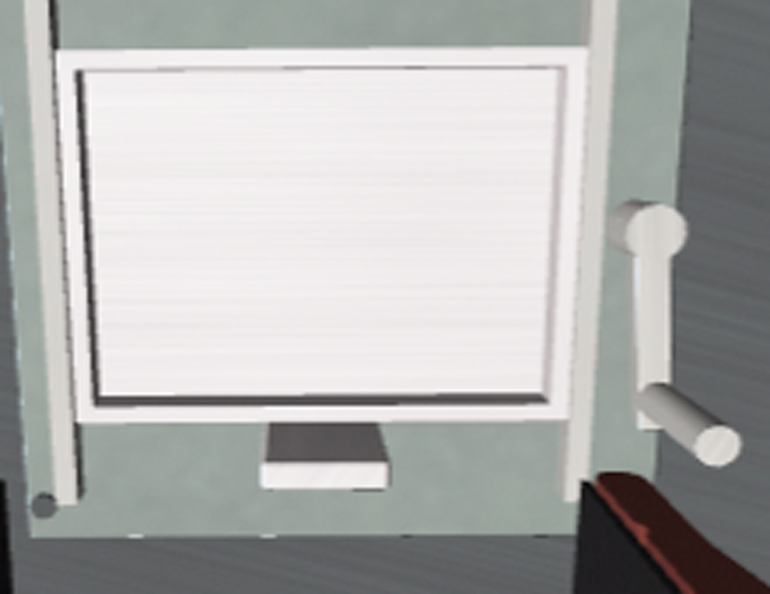

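Everything agrees with the given sizes:
- **Tray:** rim 174 x 130 mm, centre about (0.568, -0.167), yaw about 0.275, slide about 0.022.
- **Latch:** 62.6 mm from pin to pivot, latch angle about -0.07.

I'll load boss0, boss1 and boss3, starting with one.

```bash
cat >> h.py <<'E'
A=.275; ex=np.array([np.cos(A),np.sin(A),0]); ey=np.array([-np.sin(A),np.cos(A),0])
C=np.array([.568,-.1668,0]); PIV=np.array([.6005,-.272,0])
def q_at(p,yaw):
    best=min((down(yaw+k*np.pi) for k in(-1,0,1)),key=lambda q:abs((inverse_kinematics(p,q) if inverse_kinematics(p,q) is not None else [9]*6)[5]))
    return best
def load(b,yoff):
    P=np.array([*b,.0]); q=q_at([*b,.13],A); G=.006
    move_pose([*b,.13],q); command_gripper(.68)
    movel([*b,G],v=.2); command_gripper(0.)
    print("grip",get_grip_width(),get_finger_force())
    movel([*b,.13],v=.25)
    D=C+ey*yoff
    move_pose([D[0],D[1],.13],q)
    movel([D[0],D[1],.035],v=.2)
    print("touch",movel([D[0],D[1],.018+G-.003],v=.03,until_force=6),get_tcp_pos()[2],get_grip_width())
    command_gripper(.62); movel([D[0],D[1],.13],v=.25)
    print(get_time())
E
python3 - <<'E'
from h import *
load((.6376,.094),-.048)
cv2.imwrite("pics/s1.png",np.vstack([read_camera("scene")[120:350,180:460],read_camera("side")[120:300,180:460]])[:,:,::-1])
print(get_joint_pos())
E
```

```text
grip 0.40713835918669133 30.002251267433167
touch True 0.024445813569168622 0.40256966579158454
11.1
[-3.70591232e-01  5.30524912e-01  1.70613408e+00 -3.54694636e-05
  9.08589434e-01 -6.45746532e-01]
```

View pics/s1.png

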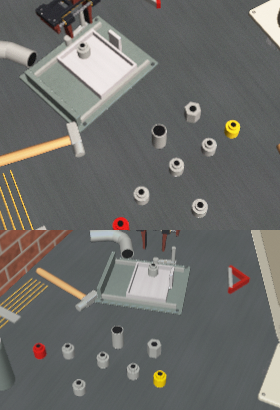

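The first boss stands in the right half of the tray, at (82,48) in the crop, and the other pieces are untouched. I'll load the other two, push the tray home, then check.

Run:
```python
from h import *
load((.5403,.1937),0.)
load((.6474,.2123),.048)
command_gripper(0.)
q=get_ee_rot()
s=C-ex*(.076+.0135+.025); e=C+ex*(-.076-.0135+.075)
move_pose([s[0],s[1],.13],q)
movel([s[0],s[1],.05],v=.2)
m=C+ex*(-.076-.0135+.06)
print("early",movel([m[0],m[1],.05],v=.06,until_force=20),(get_tcp_pos()-s)@ex)
e=e+ex*.02
print("home",movel([e[0],e[1],.05],v=.03,until_force=15),get_ft_force(),(get_tcp_pos()-C)@ex+.0895,get_time())
b=get_tcp_pos()-ex*.03
movel(b,v=.15); movel([b[0],b[1],.2],v=.3)
cv2.imwrite("pics/s2.png",np.vstack([cv2.resize(read_camera("scene")[120:260,180:350],None,fx=2.2,fy=2.2),cv2.resize(read_camera("side")[120:220,230:400],None,fx=2.2,fy=2.2)])[:,:,::-1])
print(get_time())
```

```text
grip 0.3998849248149678 30.002606213092804
touch True 0.024307133867192226 0.40450546133696313
18.4583
grip 0.40454671118269514 30.002229809761047
touch True 0.0244620230581888 0.40639972480021946
25.5833
early False 0.08510189284297227
home True [-2.23268486 -0.58951609  0.51184156] 0.08037148466057686 29.95
31.0417
```

View pics/s2.png

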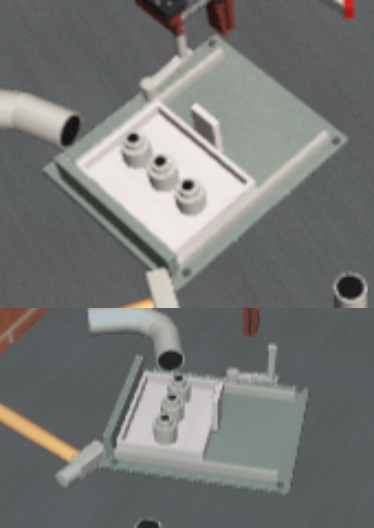

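All three bosses stand upright in the tray, which is against the end stop; it travelled 80 mm against about 78 predicted. I'll press once more to confirm it is home, then swing the latch by caging the pin between the fingers.

Run:
```python
from h import *
q=get_ee_rot(); p0=get_tcp_pos()
movel([p0[0],p0[1],.05],v=.3)
e=p0+ex*.05
print("again",movel([e[0],e[1],.05],v=.02,until_force=25),(get_tcp_pos()-C)@ex+.0895,get_ft_force())
b=get_tcp_pos()-ex*.04
movel([b[0],b[1],.05],v=.2); movel([b[0],b[1],.14],v=.3)
command_gripper(.26)   # 23 mm cage round the 14 mm pin
pos=lambda t,z=.05:[*(PIV+.062*(-ex*np.cos(t)+ey*np.sin(t)))[:2],z]
yaw=lambda t:A+np.pi/2-t
# keep one branch over the whole swing, nearest to joint-6 middle
best=min((0,-np.pi,np.pi),key=lambda k:max(abs(j[5]) if j is not None else 9 for j in (inverse_kinematics(pos(t,.14),down(yaw(t)+k)) for t in(-.07,.8,1.57))))
Q=lambda t:down(yaw(t)+best)
move_pose(pos(-.07,.14),Q(-.07))
print("down",movel(pos(-.07),v=.12,until_force=8),get_tcp_pos(),get_time())
for t in np.linspace(.13,1.5,8):
    h=movel(pos(t),Q(t),v=.06,until_force=15)
    if h: print("hit",t,get_ft_force()); break
else:
    print("end",movel(np.array(pos(1.5))+ex*.02+ey*.0,v=.02,until_force=10))
d=get_tcp_pos()-PIV; print("d",d@ex,d@ey,get_ft_force(),get_time())
cv2.imwrite("pics/s3.png",np.vstack([cv2.resize(read_camera("scene")[110:260,180:350],None,fx=2,fy=2),cv2.resize(read_camera("side")[110:220,230:400],None,fx=2,fy=2)])[:,:,::-1])
```

```text
again True 0.0800367646721 [ 0.04777561 -0.08976924  1.17339156]
down False [ 0.54262407 -0.29318823  0.0505297 ] 37.1417
end True
d 0.004434973517352671 0.06240911773370947 [-0.75847954 -0.65302464  0.36623144] 40.5583
```

View pics/s3.png

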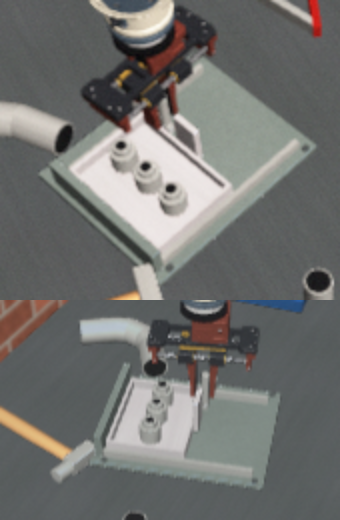

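The pin stands just right of the tab, across the tray's front. It stopped at 0 ± 1 mm along x from the pivot, which is the latch's hard stop at 1.57. I'll back off, lift and check.

Run:
```python
from h import *
p=get_tcp_pos()-ex*.0044; movel(p,v=.05); movel([p[0],p[1],.2],v=.2)
move_pose([.40,-.17,.28],down(-np.pi/2+A)); 
c,T=camT("wrist"); im=read_camera("wrist"); cv2.imwrite("pics/s4.png",im[:,:,::-1])
pin=PIV+ey*.062; pin[2]=.092; print("pin expected",proj(c,T,pin), "tab home",proj(c,T,np.r_[(C+ex*(.078-.071))[:2],.084]),get_time())
```

```text
pin expected [408.3533514   20.19724619] tab home [359.1827826   17.78231113] 43.275
```

View pics/s4.png

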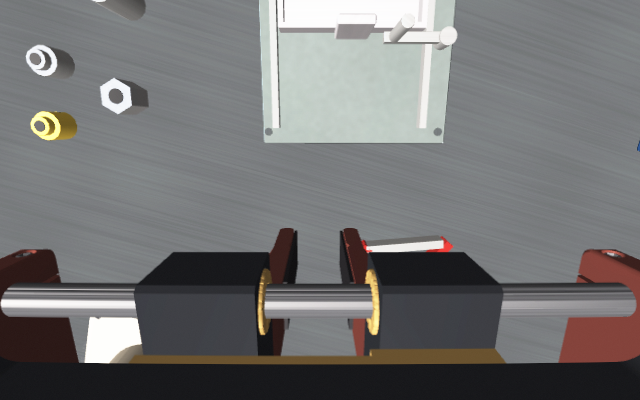

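The latch arm lies across the tray's front. The pin top is at (408,20), exactly where expected, and the tab top is at (357,18) as expected for home. The gripper touches nothing.

```bash
python3 -c "
from station import *
print(job_done())"
```

```text
the job is handed in; nothing more can be done
None
```

The job is handed in: three bosses stand upright in the tray, two were left standing on the bench, the tray was pushed home and then latched across its front, and the gripper is clear at about 43 s of the 72 s allowed; the judge's verdict was not returned.

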